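# Sorting the voicing bench

### The arm

A 6-joint arm with a two-finger parallel gripper is mounted at the origin on the work surface. World frame = base frame: x ahead of the robot, y to its left, z up, the work surface at z = 0. Lengths are in m, angles in rad, forces in N, time in s.
With the tool pointing down it reaches from about 0.225 to 0.875 m from the base axis. Payload 3.4 kg.
Tool frame: the origin (TCP) lies at the very end of the fingers, on their centre line; the grasp point (between the pads) lies 19 mm behind it; z points along the fingers, y is the line along which they close (so a half turn about z gives the same grasp; the last joint's range is limited). The gripper opens to 85 mm and grips with 20 to 120 N. Pads are 22 mm wide; open, the fingers measure 114 mm over their backs; the gripper's body (76 mm by 85 mm) begins 54 mm behind the grasp point. The pads swing forward as they close: fully open they stand 13 mm farther back than shut.
Start: joints at [1.222, 0.276, 1.505, -0, 1.361, -0.121], TCP at [0.13, 0.56, 0.231] pointing down, gripper open.
Joint ranges: [-2.89, 2.89], [-0.75, 2.08], [0.22, 2.7], [-1.18, 4.32], [0.11, 2.71], [-2.7, 2.7]. Speed limits (rad/s): [2.57, 2.57, 3.14, 3.14, 3.14, 3.14].

### API

Orientations are given as a unit quaternion [w, x, y, z].
In Python, from rig import manip, eyes gives the robot as it stands.
- The arm moves only by the tool servo_tool, never from a script. Its argument "series" is text: rows parted by semicolons, each of 7 numbers parted by spaces: the shift along the tool's x, y, z in m, then the turn, a rotation vector about the tool's x, y, z in degrees, then the closure, from 0 (fully open) to 1 (shut). In form: dx dy dz ax ay az fingers; .... A call has 1 to 5 rows; each row is the pose to reach, as a shift and turn from the pose commanded when the call began, along the tool's axes at that moment; what a row does not reach only later rows make up. A row lasts 1/10 s, in which the tool goes at most 50 mm and 8.59 degrees, less where a joint would pass 70% of its speed; a pose out of reach is approached as far as the arm can. A call with a gripper value outside its range is refused whole. The fingers move at their own pace and stop on an object; "squeeze" is the grip in N (left out, the last holds). Time passes only in rows, so rows that repeat a pose let the fingers close. It gives the time, the measured TCP pose, the force, the opening and the grip force at its end, in the units of the state.
- manip.get_state(): the state, without advancing time (a new reading comes with each control period).
- eyes.get_image(name): name is "scene" or "side" or "wrist"; returns the picture (480x640x3 uint8, red, green, blue); there is no depth.
- eyes.camera_info(name): a dict with "fx", "fy", "cx", "cy" (pixels), "dist" ([k1, k2, p1, p2, k3] as OpenCV has them; the pictures are not rectified), "eye" and "orientation" of the camera in the world. Camera axes: x right, y down, z forward; pixel columns grow to the right and rows downward; lengths in m; the calibration is good to about 2 mm. A picture is of the moment at which its call begins: read the wrist's pose just before it. camera_info takes no time and is no camera call; for the wrist camera it gives the pose at the moment of the call.
- manip.sign_off(): hands the job in; it is judged then, once.
The state is a dict: "clock": time; "qpos": joint angles; "qd": joint speeds; "effort": joint torques, N m; "position": TCP position; "ee_rot": TCP orientation; "contact_force": force on the tool from outside, world axes, zero at the start; "moment": the same for the moment, N m; "width": finger opening in m; "gripper_force": force on a finger pad.
Only numpy, scipy, OpenCV 4.12 (cv2) and the standard library are available. Lean on these libraries where they do the work, as an engineer would, in place of code of your own. Each camera call takes 0.05 s, during which the arm holds its last target. There are 200 camera calls.

### The job

Sort the four loose pieces on the voicing bench. Load both ebony sharps into the gravity magazine, lying flat one on the other with their noses towards its brass end: the red-tailed one first so that it lies at the bottom, the pale-tailed one on top of it. Lay the walnut wippen flat in the red felt tray and stand the nickel loupe upright in the green felt tray, and leave the mallet, the try square and the brass weight where they are.

Things in the scene. Friction and masses are not known exactly. Their poses are not given: they have to be found in the camera images.
- sharp_red: Sharp key with a RED tail, lying flat: pale stick 110 long, 15 wide, 12 high; on it black ebony 13 wide, 12 high (24 overall), from the nose end back 88 mm (first 18 a bevel, then 70 of flat top). The last 22 mm (tail) are bare stick, painted red. Origin: underside, 43 behind the nose end, 67 ahead of the tail end (12 nosewards of mid-length). x to the nose, z up. 35 g.
- sharp_plain: Sharp key of exactly the same shape, size, origin and axes as sharp_red, but with its bare tail in pale unpainted wood.
- wippen: Dark walnut wippen lying on its side, flat: outline 110 (x) by 40 (y), 14 high. Bar along x (y -10 to +2), heel block 34 long at mid-length with its face at y = -20, repetition lever 80 long with its outer face at y = +20: heel and lever can be gripped at x = 0, 40 apart. Origin: underside, centre of the outline; x lengthwise, z up. 30 g.
- loupe: Nickel-plated watchmaker's style loupe: upright cylinder 38 diameter, 30 high, with a pale blue glass on top. Origin: centre of its underside; z up. About 60 g.
- magazine: Fixed upright magazine. Base 160 (x) x 70, top (= floor) 10 above the origin. Channel 122 long, 25 wide; guides 40 above the floor, then lips sloping outwards to 62 above the bench. Side guides only at |x| 37 to 63: the middle is open on both sides for fingers. The +x end (guides and base strip) is BRASS: noses go there; the other is cherry. Origin: centre of underside; x along the channel, z up.
- parts_tray: Fixed shallow cherry tray lined with RED felt, outside 170 (x) x 150 (y) x 24 high, walls 5; felt floor 8 above the bench. A row of five white felt hammer heads is fixed in it along the +x wall (x from +55 to +77, up to 22 high). Free floor: x -80 to +50, y -70 to +70. Origin: centre of its underside; z up.
- tool_tray: Fixed shallow cherry tray lined with GREEN felt, same size and origin as parts_tray, felt floor 8 above the bench. A boxwood-handled voicing tool is fixed in it along the +x wall (x from +57 to +71, up to 22 high). Free floor: x -80 to +50, y -70 to +70.
- mallet: Boxwood mallet, a bystander, to be left alone: head 38 diameter x 75 long along x, handle 16 diameter from the head to 165 mm along +y. Origin: under the middle of the head.
- try_square: Small zinc try square, a bystander, to be left alone: stock 14 (x) x 75 (y) x 12 high, blade 20 wide and 3 thick reaching from the stock's +y end to 97 mm along +x. Origin: under the middle of the stock.
- key_weight: Small brass weight, a bystander, to be left alone: cylinder 26 diameter x 22 high with an 8 mm button on top (30 high overall). Origin: centre of its underside.
Not all that is in view belongs to the job. Leave any purple look-alike of the loupe alone.

How it is judged:
At the end, for the whole second after the job is handed in: Red-tailed sharp flat on the magazine floor, pale-tailed one flat on it (5 mm in height, 12 mm off the midline, 0.15 rad), noses to the brass end; wippen flat on the felt in the red tray, loupe upright on the felt in the green tray (5 mm, 0.12 rad); all at rest (x of sharp_red in the frame of magazine between 0.002 and 0.022 m and y of sharp_red in the frame of magazine between -0.012 and 0.012 m and z of sharp_red in the frame of magazine between 0.005 and 0.016 m and angle between the x axis of each of sharp_red, sharp_plain and the x axis of magazine, either way round below 0.15 rad and angle between each of sharp_red, sharp_plain's own z axis and vertical below 0.15 rad and linear speed of each of sharp_red, sharp_plain, wippen, loupe below 0.02 m/s and angular speed of each of sharp_red, sharp_plain, wippen, loupe below 0.2 rad/s and x of sharp_plain in the frame of magazine between 0.002 and 0.022 m and y of sharp_plain in the frame of magazine between -0.012 and 0.012 m and z of sharp_plain in the frame of magazine between 0.029 and 0.04 m and x of wippen in the frame of parts_tray between -0.08 and 0.08 m and y of wippen in the frame of parts_tray between -0.07 and 0.07 m and z of wippen in the frame of parts_tray between 0.003 and 0.013 m and angle between each of wippen, loupe's own z axis and vertical below 0.12 rad and x of loupe in the frame of tool_tray between -0.08 and 0.08 m and y of loupe in the frame of tool_tray between -0.07 and 0.07 m and z of loupe in the frame of tool_tray between 0.003 and 0.013 m); the robot touches nothing.
It fails at once if a bystander (mallet) is shifted by more than 25 mm (distance of mallet from where it was at the start of the episode above 0.025 m).
It fails at once if a bystander (try square) is shifted by more than 25 mm (distance of try_square from where it was at the start of the episode above 0.025 m).
It fails at once if a bystander (brass weight) is shifted by more than 25 mm (distance of key_weight from where it was at the start of the episode above 0.025 m).
It also fails if it takes over 106 s, if anything falls off the work surface, if the arm or the gripper's body presses on something with over 40 N, if the wrist force passes 120 N, or if a joint passes its speed limit or range.

## Working session

There is one attempt and no reset: what is moved stays moved. The work goes in short steps, Python scripts to look and compute and a tool call to move; the robot and the scene stay as the last step left them, time stands still between calls to the robot, and variables do not carry over. Pictures are saved under pics/ and viewed, at most 14 in all, crops included, and the job is handed in when it is done.

Besides the shell and the picture viewer there is one more tool, called after "Call:" as name(argument=value, ...) on one line, values as JSON. servo_tool: Moves the arm, as the interface text tells. Its arguments: {"type":"object","properties":{"series":{"type":"string"},"squeeze":{"type":"number"}},"required":["series"]}

```bash
mkdir -p pics; python3 - <<'E'
from rig import manip, eyes
import cv2
for n in ("scene","side"):
    cv2.imwrite(f"pics/{n}0.png",eyes.get_image(n)[:,:,::-1]); print(n,eyes.camera_info(n))
print(eyes.camera_info("wrist")); print(manip.get_state())
E
```

```text
scene {'fx': 576.9416005293962, 'fy': 576.9416005293962, 'cx': 310.137499155026, 'cy': 235.87220286211334, 'dist': array([-0.03239194,  0.        ,  0.        ,  0.        ,  0.        ]), 'eye': array([1.35173309, 0.53825505, 0.83825188]), 'orientation': array([-0.20674686,  0.41953295,  0.7998644 , -0.37611804])}
side {'fx': 459.0854736621491, 'fy': 459.0854736621491, 'cx': 314.3390515400611, 'cy': 239.00233337651687, 'dist': array([-0.11844294,  0.        ,  0.        ,  0.        ,  0.        ]), 'eye': array([ 0.41589682, -0.68234263,  0.74838323]), 'orientation': array([-0.37773984,  0.92371291, -0.06078048,  0.01930835])}
{'fx': 373.0387843581381, 'fy': 373.0387843581381, 'cx': 321.8952458640286, 'cy': 236.49542563541704, 'dist': array([-0.02957695,  0.        ,  0.        ,  0.        ,  0.        ]), 'eye': array([0.06555873, 0.57509271, 0.37309007]), 'orientation': array([0.10371443, 0.77563802, 0.61723396, 0.08155499])}
{'clock': 0.1, 'qpos': array([ 1.22199923e+00,  2.76572824e-01,  1.50598236e+00, -2.38624516e-05,
        1.36069854e+00, -1.21015152e-01]), 'qd': array([ 5.48636010e-04, -6.33058629e-04, -2.18112474e-03,  2.26187281e-03,
       -2.54338716e-04,  2.84190737e-05]), 'effort': array([ 9.21292740e-04, -4.17699122e+01, -2.46402848e+01, -1.42817780e-04,
        5.95764985e-03, -1.19734401e-05]), 'position': array([0.12971052, 0.55971204, 0.23051242]), 'ee_rot': array([-1.81962102e-04,  1.13642397e-01,  9.93521372e-01, -8.10441045e-04]), 'contact_force': array([0.12288097, 0.55372317, 0.3579013 ]), 'moment': array([0.00124028, 0.01814375, 0.04243714]), 'gripper_force': 0.0, 'width': 0.08564150136460416}
```

View pics/scene0.png

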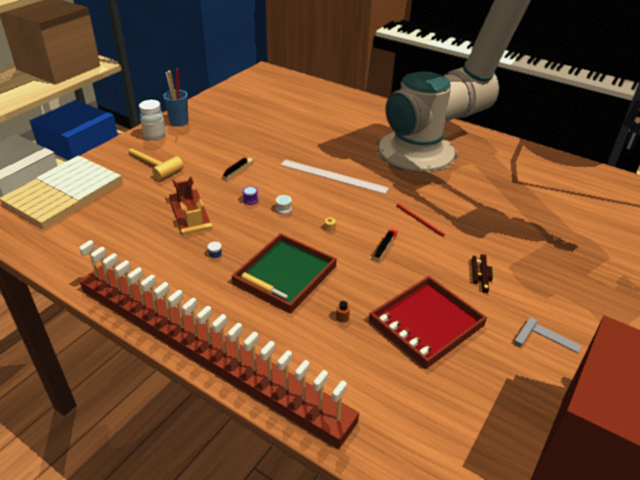

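View pics/side0.png

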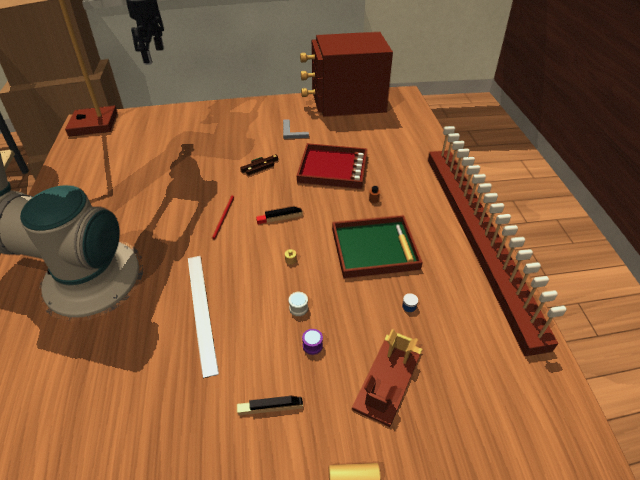

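The scene view shows the magazine at about (190,208), plain sharp (237,167), red sharp (385,244), loupe (284,204), purple decoy (250,195), wippen (482,272), green tray (285,270) and red tray (428,318). Side view agrees. Next I'll take enlarged crops.

```bash
python3 - <<'E'
import cv2
s=cv2.imread("pics/scene0.png"); d=cv2.imread("pics/side0.png")
def crop(im,x,y,w,h,k,n):
    c=cv2.resize(im[y:y+h,x:x+w],None,fx=k,fy=k,interpolation=cv2.INTER_CUBIC)
    for i in range(0,w,20): cv2.putText(c,str(x+i),(i*k,8),0,.3,(255,255,255),1); c[::8,i*k]=255
    for j in range(0,h,20): cv2.putText(c,str(y+j),(0,j*k+4),0,.3,(255,255,255),1); c[j*k,::8]=255
    return c
a=crop(d,220,110,200,150,4,0); b=crop(d,230,280,200,150,4,0)
cv2.imwrite("pics/a.png",a); cv2.imwrite("pics/b.png",b)
E
```

```text
(no output)
```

View pics/a.png

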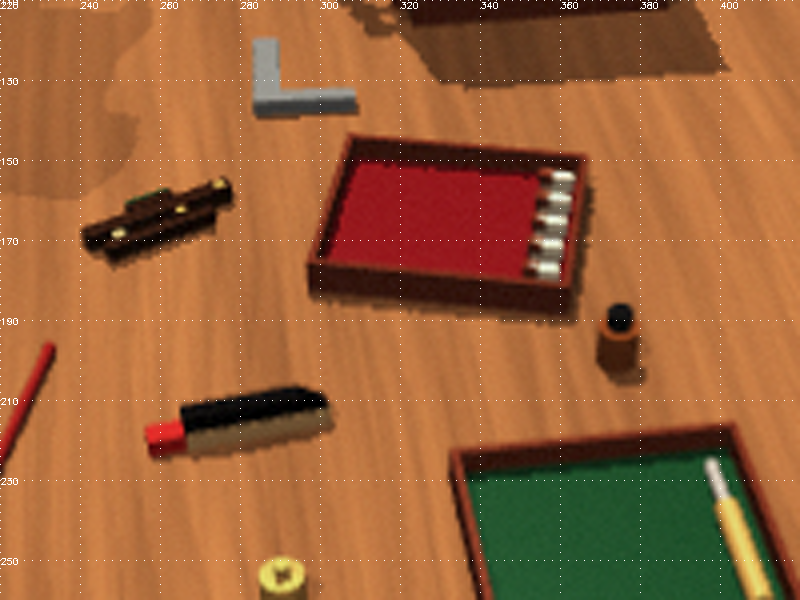

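View pics/b.png

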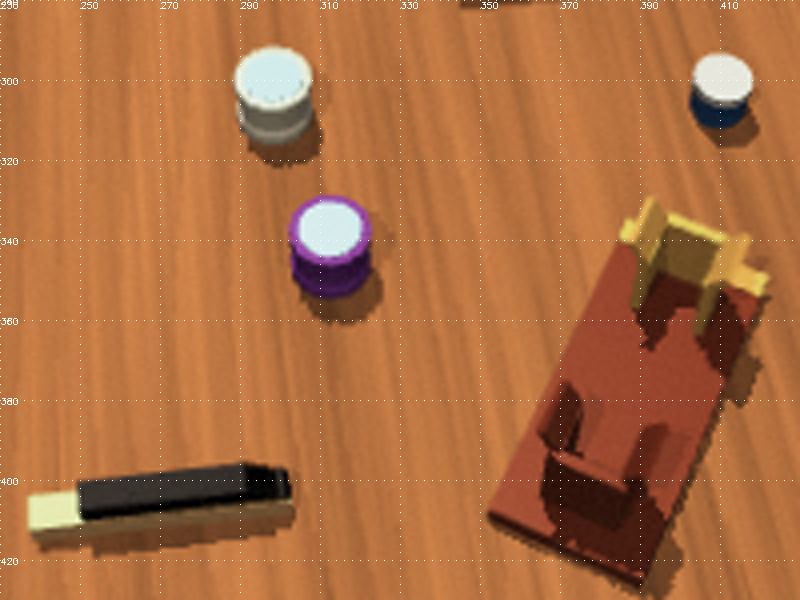

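```bash
cat >h.py <<'E'
import numpy as np, cv2
from scipy.spatial.transform import Rotation as R
from rig import manip, eyes
def rot(q): return R.from_quat(q,scalar_first=True)
def px2w(name,uv,z,ci=None):
    c=ci or eyes.camera_info(name)
    K=np.array([[c['fx'],0,c['cx']],[0,c['fy'],c['cy']],[0,0,1]])
    p=cv2.undistortPoints(np.array(uv,float).reshape(-1,1,2),K,c['dist']).reshape(-1,2)
    d=rot(c['orientation']).apply(np.c_[p,np.ones(len(p))]); e=c['eye']
    return e+d*((np.asarray(z)-e[2])/d[:,2])[:,None]
def snap(name,fn,k=1):
    s=manip.get_state(); ci=eyes.camera_info(name); im=eyes.get_image(name)
    cv2.imwrite(fn,im[:,:,::-1]); return s,ci
def delta(tgt,yaw=None):
    "shift in tool axes to world tgt (TCP), and turn to a down-pointing tool whose y axis lies at yaw (mod pi)"
    s=manip.get_state(); r=rot(s['ee_rot'])
    d=r.inv().apply(np.array(tgt)-s['position'])
    if yaw is None: return d.round(4)
    best=None
    for k in range(-2,3):
        y=np.array([np.cos(yaw+k*np.pi),np.sin(yaw+k*np.pi),0]); z=np.array([0,0,-1.]); x=np.cross(y,z)
        t=R.from_matrix(np.c_[x,y,z]); v=(r.inv()*t).as_rotvec(degrees=True)
        if best is None or np.linalg.norm(v)<np.linalg.norm(best): best=v
    return d.round(4),best.round(2)
E
python3 - <<'E'
from h import *
np.set_printoptions(precision=4,suppress=True)
def show(n,uv,z):
    p=px2w("side",uv,np.full(len(uv),z)); print(n,p[:,:2].tolist() and p[:,:2].round(4).tolist())
    for a,b in zip(p[:-1],p[1:]):
        v=b-a; print("   len %.4f ang %.3f"%(np.hypot(*v[:2]),np.arctan2(v[1],v[0])))
show("red bottom",[(258.5,224.5),(303,217.5)],0)
show("red ebony",[(265.5,212),(294,207)],.024)
show("red tail top",[(256.5,217),(265.5,215.5)],.012)
show("pl tail",[(238,412),(237,404),(249.5,402.5)],.012)
show("pl ebony",[(251,409.5),(249.5,400),(291,396),(293,404)],.024)
show("pl bottom",[(238.5,416.5),(303.5,409)],0)
show("mag",[(352,408),(390.5,424.5),(421.5,350),(385,338)],.01)
show("redtray",[(307.5,143.5),(366.5,149),(363,182),(297.5,176),(307.5,143.5)],.024)
show("green",[(333,222.5),(404,216),(420,265),(341,270),(333,222.5)],.024)
show("loupe",[(298.5,299.5)],.03)
show("purple",[(312.5,337)],.03)
show("weight",[(291,252)],.025)
show("wip bar",[(241,169),(277,157)],.014)
show("wip lever",[(248,174),(273,165)],.014)
show("square",[(286,134),(309,135)],.012)
E
```

```text
red bottom [[0.3767, 0.1125], [0.4837, 0.122]]
   len 0.1074 ang 0.089
red ebony [[0.3961, 0.1274], [0.4643, 0.1357]]
   len 0.0687 ang 0.120
red tail top [[0.3737, 0.1262], [0.3951, 0.1285]]
   len 0.0216 ang 0.105
pl tail [[0.3225, -0.3486], [0.3212, -0.3341], [0.3424, -0.3339]]
   len 0.0146 ang 1.663
   len 0.0212 ang 0.011
pl ebony [[0.3455, -0.3522], [0.3437, -0.3351], [0.4133, -0.3365], [0.4152, -0.3511]]
   len 0.0172 ang 1.676
   len 0.0695 ang -0.020
   len 0.0148 ang -1.440
pl bottom [[0.3216, -0.3514], [0.432, -0.3514]]
   len 0.1103 ang -0.001
mag [[0.5125, -0.365], [0.5699, -0.4024], [0.659, -0.2731], [0.5983, -0.2382]]
   len 0.0685 ang -0.577
   len 0.1570 ang 0.967
   len 0.0701 ang 2.619
redtray [[0.5272, 0.397], [0.6849, 0.3479], [0.6458, 0.2063], [0.4846, 0.2536], [0.5272, 0.397]]
   len 0.1652 ang -0.302
   len 0.1469 ang -1.840
   len 0.1680 ang 2.856
   len 0.1496 ang 1.282
green [[0.5477, 0.0701], [0.7151, 0.0693], [0.7089, -0.0829], [0.542, -0.0735], [0.5477, 0.0701]]
   len 0.1674 ang -0.005
   len 0.1523 ang -1.612
   len 0.1671 ang 3.085
   len 0.1436 ang 1.531
loupe [[0.4465, -0.1418]]
purple [[0.463, -0.2299]]
weight [[0.4439, -0.0095]]
wip bar [[0.3396, 0.3186], [0.4385, 0.3588]]
   len 0.1067 ang 0.387
wip lever [[0.3577, 0.2939], [0.4254, 0.3237]]
   len 0.0739 ang 0.415
square [[0.4725, 0.4732], [0.5385, 0.4581]]
   len 0.0677 ang -0.226
```

```bash
cat >>h.py <<'E'
def yaw_now():
    y=rot(manip.get_state()['ee_rot']).apply([0,1,0]); return np.arctan2(y[1],y[0])
def plan(tgt,yaw,n):
    "n calls, each an equal share of shift and turn (tool pointing down); prints dx dy dz az per call"
    s=manip.get_state(); p=s['position']; y0=yaw_now(); st=(np.array(tgt)-p)/n; dy=(yaw-y0)/n
    if abs(yaw-y0)>np.pi: print("TURN OVER PI")
    print("yaw now %.3f pos %s j6 %.2f"%(y0,p.round(4),s['qpos'][5]))
    for k in range(n):
        a=y0+dy*k; Y=np.array([np.cos(a),np.sin(a),0]); X=np.array([-Y[1],Y[0],0]); X=np.cross(Y,[0,0,-1])
        print("  %.4f %.4f %.4f 0 0 %.2f"%(st@X,st@Y,-st[2],-np.degrees(dy)))
E
python3 -c "
from h import *
plan([.39,.325,.19],-1.17,4)
c=eyes.camera_info('wrist');print(rot(manip.get_state()['ee_rot']).inv().apply(rot(c['orientation']).apply([[0,0,1],[1,0,0]])))"
```

```text
yaw now 1.343 pos [0.1297 0.5597 0.2305] j6 -0.12
  -0.0766 -0.0425 0.0101 0 0 36.00
  -0.0870 0.0107 0.0101 0 0 36.00
  -0.0641 0.0598 0.0101 0 0 36.00
  -0.0167 0.0860 0.0101 0 0 36.00
[[-2.61739665e-01  4.16500761e-04  9.65138422e-01]
 [ 1.09826384e-03  9.99999388e-01 -1.33702373e-04]]
```

Call:
servo_tool(series="-0.015 -0.009 0.002 0 0 7.2 0;-0.031 -0.017 0.004 0 0 14.4 0;-0.046 -0.026 0.006 0 0 21.6 0;-0.061 -0.034 0.008 0 0 28.8 0;-0.077 -0.043 0.010 0 0 36 0", squeeze=40)

```text
clock: 0.6
position: [0.1954, 0.5002, 0.2208]
ee_rot: [-0.0, 0.417, 0.909, -0.0]
contact_force: [0.7, 0.6, -0.4]
width: 0.0854
gripper_force: 0.0
```

Call:
servo_tool(series="-0.017 0.002 0.002 0 0 7.2 0;-0.035 0.004 0.004 0 0 14.4 0;-0.052 0.006 0.006 0 0 21.6 0;-0.070 0.009 0.008 0 0 28.8 0;-0.087 0.011 0.010 0 0 36 0")

```text
clock: 1.1
position: [0.2609, 0.4416, 0.2108]
ee_rot: [0.0, 0.678, 0.735, -0.0]
contact_force: [0.1, 0.9, -0.4]
width: 0.0856
gripper_force: 0.0
```

Call:
servo_tool(series="-0.013 0.012 0.002 0 0 7.2 0;-0.026 0.024 0.004 0 0 14.4 0;-0.038 0.036 0.006 0 0 21.6 0;-0.051 0.048 0.008 0 0 28.8 0;-0.064 0.060 0.010 0 0 36 0")

```text
clock: 1.6
position: [0.326, 0.3831, 0.2009]
ee_rot: [0.0, 0.872, 0.49, -0.0]
contact_force: [0.1, 0.3, -0.4]
width: 0.0853
gripper_force: 0.0
```

Call:
servo_tool(series="-0.003 0.017 0.002 0 0 7.2 0;-0.007 0.034 0.004 0 0 14.4 0;-0.010 0.052 0.006 0 0 21.6 0;-0.013 0.069 0.008 0 0 28.8 0;-0.017 0.086 0.010 0 0 36 0")

```text
clock: 2.1
position: [0.391, 0.3243, 0.1908]
ee_rot: [0.0, 0.981, 0.196, -0.0]
contact_force: [-0.1, 0.1, -0.1]
width: 0.0855
gripper_force: 0.0
```

Batching works. Look at the wippen (and hopefully the red tray) up close.

```bash
python3 -c "
from h import *
import pickle
s,ci=snap('wrist','pics/w1.png'); pickle.dump(ci,open('w1.pkl','wb')); print(s['position'],yaw_now())"
```

```text
[0.39096851 0.32426384 0.19081615] -1.1798721042949256
```

View pics/w1.png

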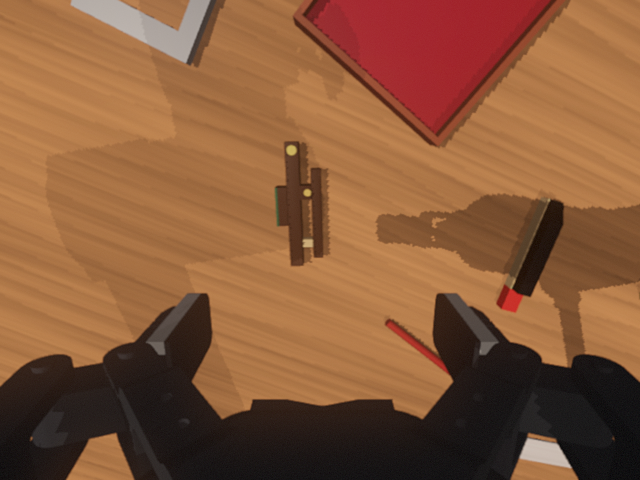

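The wippen lies at about (300,205), with its heel face at x=276 and lever face at x=323. The red sharp runs from tail (508,305) to nose (556,202). The red tray's near corner is at (437,143).

```bash
python3 -c "
from h import *
import pickle
ci=pickle.load(open('w1.pkl','rb'))
f=lambda uv,z: px2w('wrist',uv,np.full(len(uv),z),ci)[:,:2].round(4)
w=f([(277,206),(322.5,212),(291,141.5),(297.5,266),(321,168),(323.5,257)],.014)
print(w, np.linalg.norm(w[0]-w[1]),np.linalg.norm(w[2]-w[3]),'mid',(w[0]+w[1])/2, np.arctan2(*(w[2]-w[3])[::-1]),np.arctan2(*(w[4]-w[5])[::-1]))
print('red tail z12',f([(504,288),(497,305),(517,312)],.012)); print('eb',f([(516,292),(532,297),(562,211)],.024)); print('nose bottom',f([(547,199)],0.012))
print('tray',f([(296,16),(437,146),(570,2)],.024))
m=(w[0]+w[1])/2
plan([*m,.09],-1.1799+.0,1); print(manip.get_state()['position'])
"
```

```text
[[0.3824 0.3631]
 [0.3927 0.3245]
 [0.4377 0.3718]
 [0.3379 0.3262]
 [0.4272 0.3404]
 [0.355  0.3077]] 0.03995059448869312 0.10972419970088641 mid [0.38755 0.3438 ] 0.42858857071546475 0.4252700751446821
red tail z12 [[0.3913 0.1399]
 [0.3736 0.1372]
 [0.3746 0.1156]]
eb [[0.3944 0.1355]
 [0.3958 0.1193]
 [0.4747 0.137 ]]
nose bottom [[0.4795 0.147 ]]
tray [[0.5247 0.4013]
 [0.4807 0.2609]
 [0.6147 0.2163]]
yaw now -1.180 pos [0.3928 0.3225 0.1905] j6 1.73
  0.0032 -0.0217 0.1005 0 0 0.00
[0.39282247 0.32248679 0.19050708]
```

```bash
python3 -c "
from h import *
import pickle
s,ci=snap('wrist','pics/w2.png'); pickle.dump(ci,open('w2.pkl','wb')); print(s['position'],yaw_now(),manip.get_state()['position'])
a=cv2.imread('pics/w1.png',0);b=cv2.imread('pics/w2.png',0)
print(cv2.phaseCorrelate(np.float32(a[:280]),np.float32(b[:280])))
c0=pickle.load(open('w1.pkl','rb'));print(c0['eye'],ci['eye'],c0['orientation'],ci['orientation'])
t=a[135:270,270:330]; r=cv2.matchTemplate(b,t,cv2.TM_CCOEFF_NORMED);print(cv2.minMaxLoc(r))
f=lambda n,uv,z: px2w(n,uv,np.full(len(uv),z))[:,:2].round(4)
im=cv2.imread('pics/scene0.png'); d=cv2.imread('pics/side0.png')
cv2.imwrite('pics/c.png',np.hstack([cv2.resize(im[210:310,360:500],None,fx=4,fy=4)[:400,:560]]))
"
```

```text
[0.39282247 0.32248679 0.19050708] -1.172966007965072 [0.39164916 0.32354991 0.19063786]
((-3.7483196007142965, 1.1077355045480601), 0.8857032938135995)
[0.45282512 0.35004225 0.33334351] [0.45453617 0.34832957 0.33304981] [ 0.11071841  0.82510732 -0.54904931 -0.07405532] [ 0.11107054  0.82383552 -0.55102692 -0.07299109]
(-0.4949604570865631, 0.986270546913147, (518, 245), (267, 136))
```

View pics/c.png

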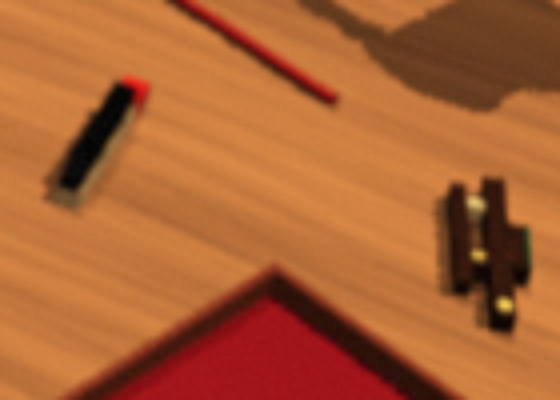

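```bash
python3 -c "
from h import *
import pickle
f=lambda n,uv,z,c=None: px2w(n,uv,np.full(len(uv),z),c)[:,:2].round(4).tolist()
print('scene tray',f('scene',[(428.7,276.7)],.024),'wip bar ends',f('scene',[(483,254.8),(485.5,291.5)],.014),'red tail',f('scene',[(390.3,229)],.012))
print('side tray',f('side',[(297.5,176)],.024))
ci=pickle.load(open('w2.pkl','rb'))
print('w2 tray',f('wrist',[(433.5,147)],.024,ci),f('wrist',[(288,142.5),(294.5,267)],.014,ci), 'mid',np.mean(f('wrist',[(274,207),(319.5,213)],.014,ci),0))
"
```

```text
scene tray [[0.4873, 0.2616]] wip bar ends [[0.3432, 0.3263], [0.4499, 0.3729]] red tail [[0.3784, 0.1151]]
side tray [[0.4846, 0.2536]]
w2 tray [[0.4807, 0.2606]] [[0.4384, 0.3714], [0.3383, 0.3264]] mid [0.388  0.3437]
```

The scene and wrist views agree, so the side view is off by several mm at long range. I'll trust the wrist camera: wippen at (0.388,0.344), axis 0.427. Descend and grip.

Call:
servo_tool(series="0.004 -0.02 0.045 0 0 -1.7 0;0.004 -0.02 0.09 0 0 -1.7 0;0.004 -0.02 0.13 0 0 -1.7 0;0.004 -0.02 0.165 0 0 -1.7 0;0.004 -0.02 0.186 0 0 -1.7 0", squeeze=25)

```text
clock: 2.7
position: [0.3843, 0.3443, 0.0026]
ee_rot: [0.001, 0.977, 0.215, -0.002]
contact_force: [0.6, -0.1, -0.2]
width: 0.0857
gripper_force: 0.0
```

Call:
servo_tool(series="0 0 0.0005 0 0 0 1;0 0 0.0005 0 0 0 1;0 0 0.0005 0 0 0 1;0 0 0.0005 0 0 0 1;0 0 0.0005 0 0 0 1")

```text
clock: 3.2
position: [0.3876, 0.3458, 0.0064]
ee_rot: [-0.001, 0.977, 0.214, 0.002]
contact_force: [-0.2, 0.5, 5.2]
width: 0.039
gripper_force: 25.8
```

Call:
servo_tool(series="0 0 0 0 0 0 1;0 0 0 0 0 0 1;0 0 -0.02 0 0 0 1;0 0 -0.05 0 0 0 1;0 0 -0.08 0 0 0 1")

```text
clock: 3.7
position: [0.3861, 0.3445, 0.0857]
ee_rot: [0.0, 0.977, 0.213, -0.0]
contact_force: [0.1, 0.2, 0.1]
width: 0.0389
gripper_force: 25.5
```

```bash
python3 -c "
from h import *
plan([.570,.311,.0865],-1.1425-.73,1)"
```

```text
yaw now -1.141 pos [0.3861 0.3445 0.0857] j6 1.73
  0.1531 0.1071 -0.0008 0 0 41.94
```

Call:
servo_tool(series="0.031 0.021 0 0 0 8.4 1;0.061 0.043 0 0 0 16.8 1;0.092 0.064 0 0 0 25.2 1;0.122 0.086 0 0 0 33.5 1;0.153 0.107 0 0 0 41.9 1")

```text
clock: 4.2
position: [0.5715, 0.3108, 0.0852]
ee_rot: [-0.0, 0.988, -0.153, 0.0]
contact_force: [-0.2, 0.8, -0.3]
width: 0.0392
gripper_force: 25.5
```

Call:
servo_tool(series="0 0 0.02 0 0 0 1;0 0 0.04 0 0 0 1;0 0 0.055 0 0 0 1;0 0 0.065 0 0 0 1;0 0 0.07 0 0 0 1")

```text
clock: 4.7
position: [0.5696, 0.3111, 0.0142]
ee_rot: [0.0, 0.989, -0.15, -0.001]
contact_force: [-5.2, -3.9, 22.0]
width: 0.0393
gripper_force: 27.7
```

Call:
servo_tool(series="0 0 -0.0015 0 0 0 0.5;0 0 -0.0015 0 0 0 0.4;0 0 -0.0015 0 0 0 0.4;0 0 -0.0015 0 0 0 0.4;0 0 -0.005 0 0 0 0.3")

```text
clock: 5.2
position: [0.57, 0.3114, 0.0198]
ee_rot: [0.0, 0.989, -0.15, -0.0]
contact_force: [0.8, 0.7, 0.1]
width: 0.0595
gripper_force: 0.0
```

Call:
servo_tool(series="0 0 -0.02 0 0 0 0;0 0 -0.05 0 0 0 0;0 0 -0.10 0 0 0 0;0 0 -0.14 0 0 0 0;0 0 -0.17 0 0 0 0")

```text
clock: 5.7
position: [0.5711, 0.3118, 0.1936]
ee_rot: [-0.001, 0.989, -0.15, 0.002]
contact_force: [0.4, 0.7, 0.6]
width: 0.0857
gripper_force: 0.0
```

```bash
python3 -c "
from h import *
import pickle
s,ci=snap('wrist','pics/w3.png'); print(s['position'])
plan([.425,.13,.17],-1.45,2)
print(s['qpos'])"
```

```text
[0.57108347 0.31179514 0.19356894]
yaw now -1.872 pos [0.5734 0.3128 0.1986] j6 2.26
  -0.0438 0.1093 0.0143 0 0 -12.08
  -0.0657 0.0977 0.0143 0 0 -12.08
[3.92832473e-01 4.08029605e-01 1.39763759e+00 8.66244719e-05
 1.33155719e+00 2.26463483e+00]
```

View pics/w3.png

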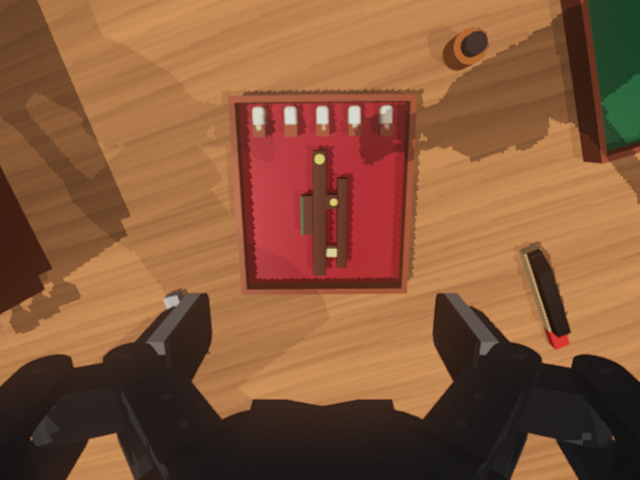

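The wippen lies flat and centred in the red tray, around (322,215). On to the red sharp.

Call:
servo_tool(series="-0.009 0.022 0.003 0 0 -2.5 0;-0.018 0.044 0.006 0 0 -5 0;-0.026 0.066 0.008 0 0 -7 0;-0.035 0.087 0.011 0 0 -9.5 0;-0.044 0.109 0.014 0 0 -12 0")

```text
clock: 6.25
position: [0.4952, 0.2197, 0.1759]
ee_rot: [-0.0, 0.999, -0.045, 0.0]
contact_force: [-0.1, -0.8, 0.1]
width: 0.085
gripper_force: 0.0
```

Call:
servo_tool(series="-0.015 0.024 0.003 0 0 -3 0;-0.031 0.049 0.006 0 0 -6 0;-0.046 0.073 0.009 0 0 -9 0;-0.066 0.098 0.014 0 0 -12 0;-0.066 0.098 0.014 0 0 -12 0")

```text
clock: 6.75
position: [0.417, 0.1267, 0.1611]
ee_rot: [0.001, 0.998, 0.058, -0.002]
contact_force: [0.4, 1.1, -0.7]
width: 0.0857
gripper_force: 0.0
```

```bash
python3 -c "
from h import *
import pickle
eyes.get_image('wrist')
s,ci=snap('wrist','pics/w4.png'); pickle.dump(ci,open('w4.pkl','wb'));print(s['position'],yaw_now())
im=cv2.imread('pics/w4.png'); cv2.imwrite('pics/w4c.png',cv2.resize(im[60:280,180:460],None,fx=2.7,fy=2.7))"
```

```text
[0.41958376 0.12792943 0.16177883] -1.454557223226382
```

View pics/w4c.png

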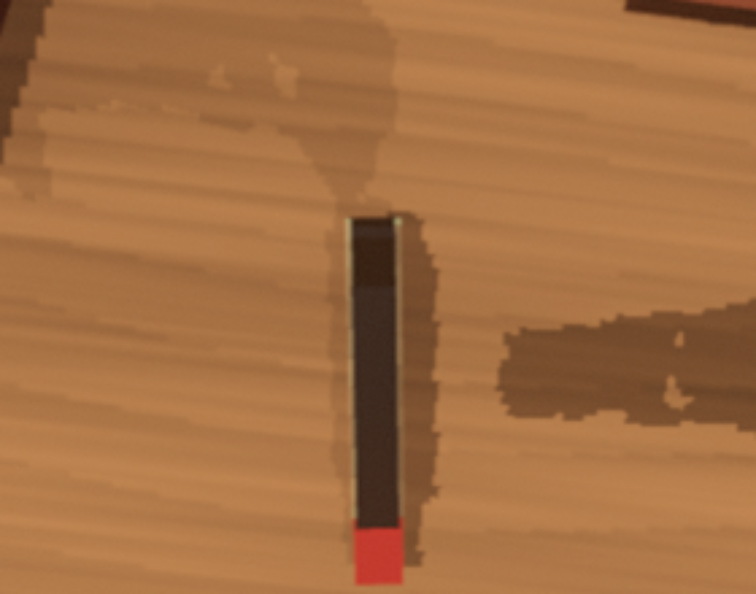

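The sharp is centred and nearly aligned. Nose end is at (318,141) and tail end at (320.5,276).

```bash
python3 -c "
from h import *
import pickle
ci=pickle.load(open('w4.pkl','rb'))
p=px2w('wrist',[(318.1,140.7),(320.6,276.3)],np.array([.012,.012]),ci)[:,:2]
v=p[0]-p[1];L=np.hypot(*v);a=np.arctan2(v[1],v[0]);o=p[0]-.043*v/L;print(p,L,a,'origin',o)
g=p[0]-.047*v/L
plan([*g,.005],a-np.pi/2,1)"
```

```text
[[0.48122969 0.13826014]
 [0.37212052 0.12363441]] 0.11008507103459467 0.1332524819538085 origin [0.43861088 0.13254723]
yaw now -1.455 pos [0.4212 0.1286 0.1622] j6 1.59
  0.0137 -0.0018 0.1572 0 0 -0.97
```

Call:
servo_tool(series="0.013 -0.002 0.04 0 0 -1 0;0.013 -0.002 0.08 0 0 -1 0;0.013 -0.002 0.12 0 0 -1 0;0.013 -0.002 0.145 0 0 -1 0;0.013 -0.002 0.157 0 0 -1 0", squeeze=40)

```text
clock: 7.35
position: [0.4338, 0.133, 0.0025]
ee_rot: [-0.0, 0.998, 0.068, -0.001]
contact_force: [-0.2, -0.0, 0.1]
width: 0.0854
gripper_force: 0.0
```

Call:
servo_tool(series="0 0 0 0 0 0 0.3;0 0 0 0 0 0 1;0 0 0 0 0 0 1;0 0 0 0 0 0 1;0 0 0 0 0 0 1")

```text
clock: 7.85
position: [0.4347, 0.1325, 0.0058]
ee_rot: [-0.0, 0.998, 0.068, 0.001]
contact_force: [-3.7, 0.0, 7.5]
width: 0.0135
gripper_force: 40.6
```

Call:
servo_tool(series="0 0 0 0 0 0 1;0 0 0 0 0 0 1;0 0 0 0 0 0 1;0 0 0 0 0 0 1;0 0 -0.01 0 0 0 1")

```text
clock: 8.35
position: [0.4332, 0.1322, 0.0147]
ee_rot: [0.0, 0.998, 0.068, -0.001]
contact_force: [-0.3, -0.2, -0.2]
width: 0.0138
gripper_force: 39.1
```

```bash
python3 -c "
from h import *
plan([.535,-.395,.165],-0.59,3)"
```

```text
yaw now -1.436 pos [0.4332 0.1322 0.0147] j6 1.58
  0.0100 0.1787 -0.0501 0 0 -16.15
  -0.0401 0.1744 -0.0501 0 0 -16.15
  -0.0871 0.1564 -0.0501 0 0 -16.15
```

Call:
servo_tool(series="0 0.005 -0.045 0 0 0 1;0.002 0.05 -0.08 0 0 -4 1;0.005 0.095 -0.11 0 0 -8 1;0.008 0.137 -0.11 0 0 -12 1;0.01 0.179 -0.11 0 0 -16 1")

```text
clock: 8.85
position: [0.4694, -0.0459, 0.1275]
ee_rot: [0.001, 0.978, 0.207, 0.002]
contact_force: [-0.2, 0.1, -0.4]
width: 0.0134
gripper_force: 39.2
```

Call:
servo_tool(series="-0.008 0.035 -0.01 0 0 -3.2 1;-0.016 0.07 -0.02 0 0 -6.4 1;-0.024 0.105 -0.03 0 0 -9.6 1;-0.032 0.14 -0.04 0 0 -12.8 1;-0.04 0.174 -0.04 0 0 -16 1")

```text
clock: 9.35
position: [0.5021, -0.2211, 0.1669]
ee_rot: [0.001, 0.94, 0.341, 0.001]
contact_force: [-0.2, 0.6, -1.0]
width: 0.0136
gripper_force: 39.2
```

Call:
servo_tool(series="-0.017 0.031 0 0 0 -3.2 1;-0.035 0.063 0 0 0 -6.4 1;-0.052 0.094 0 0 0 -9.6 1;-0.07 0.125 0 0 0 -12.8 1;-0.087 0.156 0 0 0 -16.3 1")

```text
clock: 9.85
position: [0.5339, -0.3959, 0.1653]
ee_rot: [-0.0, 0.882, 0.471, 0.0]
contact_force: [0.6, 0.3, 0.3]
width: 0.0134
gripper_force: 39.2
```

```bash
python3 -c "
from h import *
import pickle
for i in range(3): eyes.get_image('wrist')
s,ci=snap('wrist','pics/w5.png'); pickle.dump(ci,open('w5.pkl','wb'));print(s['position'],yaw_now(),s['qpos'])"
```

```text
[ 0.53397159 -0.39665915  0.16456868] -0.5944288177902346 [-7.43334378e-01  4.49718904e-01  1.40210528e+00 -1.81220953e-04
  1.28979946e+00 -1.47959794e-01]
```

View pics/w5.png

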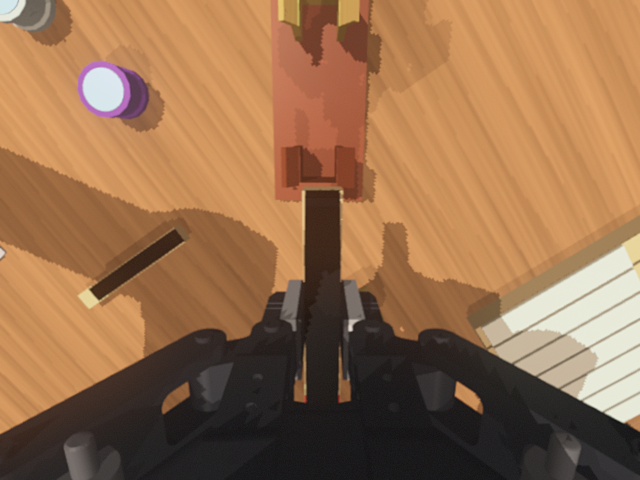

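```bash
python3 -c "
import cv2
im=cv2.imread('pics/w5.png'); cv2.imwrite('pics/w5c.png',cv2.resize(im[0:215,240:400],None,fx=2.75,fy=2.75,interpolation=cv2.INTER_CUBIC))"
```

```text
(no output)
```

View pics/w5c.png

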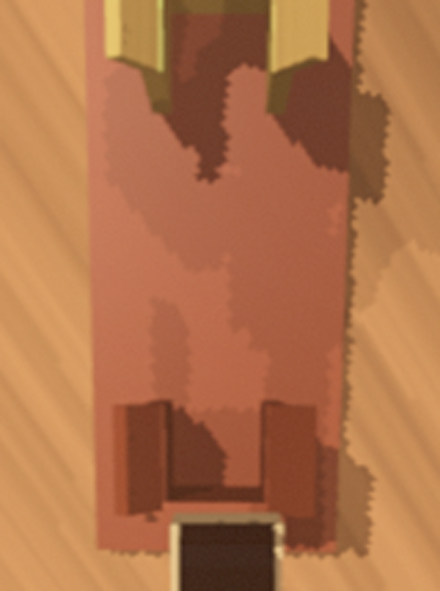

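```bash
python3 -c "
from h import *
import pickle
ci=pickle.load(open('w5.pkl','rb'))
p=px2w('wrist',[(270.5,0),(275.6,200),(369.5,0),(363.6,200)],np.full(4,.01),ci)[:,:2]
w=lambda a,b:np.linalg.norm(a-b)
print(p,w(p[0],p[2]),w(p[1],p[3]))
m0=(p[0]+p[2])/2;m1=(p[1]+p[3])/2;v=m0-m1
ang=lambda v:np.arctan2(v[1],v[0])
print('mid',m0,m1,'yaw',ang(v),ang(p[0]-p[1]),ang(p[2]-p[3]))
u=v/np.linalg.norm(v); c=m1+.08*u; print('centre',c)
# nose of held sharp, z~tcp-.005+.012
s=manip.get_state(); n=px2w('wrist',[(303.3,190.3),(342,190.3)],np.full(2,s['position'][2]+.007),ci)[:,:2]
y=yaw_now();X=np.array([-np.sin(y),np.cos(y)]);Y=np.array([np.cos(y),np.sin(y)])
d=n.mean(0)-s['position'][:2]; print('nose rel tool',d@X,d@Y,'tcp',s['position'],y)
t=c+u*.012-u*.043; t=c+.008*u
plan([*t,.165],ang(v)-np.pi/2,1)"
```

```text
[[ 0.5934761  -0.24343431]
 [ 0.51227895 -0.36239187]
 [ 0.6518341  -0.28290649]
 [ 0.57095811 -0.40203051]] 0.07045359980618185 0.07081289580631728
mid [ 0.6226551 -0.2631704] [ 0.54161853 -0.38221119] yaw 0.973109583115842 0.9718627496059568 0.9743567901280453
centre [ 0.58663707 -0.31608002]
nose rel tool 0.04599032858263651 0.0017155048905649008 tcp [ 0.53372179 -0.39488506  0.16459502] -0.5944288177902346
yaw now -0.594 pos [ 0.5337 -0.3949  0.1646] j6 -0.15
  0.1029 -0.0003 -0.0004 0 0 0.19
```

Call:
servo_tool(series="0.03 -0.001 0 0 0 0.2 1;0.06 -0.001 0 0 0 0.2 1;0.09 -0.001 0 0 0 0.2 1;0.1035 -0.001 0 0 0 0.2 1;0.1035 -0.001 0 0 0 0.2 1")

```text
clock: 10.55
position: [0.5917, -0.3056, 0.1652]
ee_rot: [-0.0, 0.883, 0.47, 0.0]
contact_force: [-0.7, -0.2, -0.0]
width: 0.0133
gripper_force: 39.2
```

Call:
servo_tool(series="0 0 0 0 0 0 1;0 0 0.02 0 0 0 1;0 0 0.04 0 0 0 1;0 0 0.06 0 0 0 1;0 0 0.075 0 0 0 1")

```text
clock: 11.05
position: [0.5896, -0.3095, 0.0885]
ee_rot: [-0.001, 0.884, 0.468, -0.001]
contact_force: [0.1, 0.2, -0.3]
width: 0.0137
gripper_force: 39.3
```

Call:
servo_tool(series="0 0 0.015 0 0 0 1;0 0 0.03 0 0 0 1;0 0 0.045 0 0 0 1;0 0 0.06 0 0 0 1;0 0 0.065 0 0 0 1")

```text
clock: 11.55
position: [0.5892, -0.309, 0.0231]
ee_rot: [-0.001, 0.884, 0.468, -0.001]
contact_force: [-0.3, 0.1, 0.1]
width: 0.013
gripper_force: 39.3
```

Call:
servo_tool(series="0 0 0.004 0 0 0 1;0 0 0.0065 0 0 0 1;0 0 0.0065 0 0 0 1;0 0 0.0065 0 0 0 0.6;0 0 0.0065 0 0 0 0.5")

```text
clock: 12.05
position: [0.5916, -0.3084, 0.019]
ee_rot: [0.001, 0.884, 0.468, 0.0]
contact_force: [-0.7, -0.1, -0.6]
width: 0.0411
gripper_force: 0.0
```

Call:
servo_tool(series="0 0 0 0 0 0 0.5;0 0 -0.03 0 0 0 0.5;0 0 -0.07 0 0 0 0.4;0 0 -0.11 0 0 0 0;0 0 -0.14 0 0 0 0")

```text
clock: 12.55
position: [0.592, -0.3086, 0.1614]
ee_rot: [0.001, 0.884, 0.468, 0.001]
contact_force: [-0.7, 0.2, -0.4]
width: 0.0781
gripper_force: 0.0
```

```bash
python3 -c "
from h import *
plan([.36,-.345,.17],-1.57,2)"
```

```text
yaw now -0.596 pos [ 0.592  -0.3086  0.1614] j6 0.01
  -0.0802 -0.0858 -0.0043 0 0 27.91
  -0.1110 -0.0383 -0.0043 0 0 27.91
```

Call:
servo_tool(series="-0.016 -0.017 0 0 0 5.6 0;-0.032 -0.034 0 0 0 11.2 0;-0.048 -0.051 0 0 0 16.8 0;-0.064 -0.069 0 0 0 22.4 0;-0.08 -0.086 0 0 0 28 0")

```text
clock: 13.05
position: [0.4742, -0.326, 0.1586]
ee_rot: [0.0, 0.971, 0.239, 0.0]
contact_force: [0.4, 0.3, -0.4]
width: 0.0854
gripper_force: 0.0
```

Call:
servo_tool(series="-0.025 -0.009 0 0 0 7 0;-0.05 -0.018 0 0 0 14 0;-0.08 -0.028 0 0 0 21 0;-0.111 -0.038 0 0 0 28 0;-0.111 -0.038 0 0 0 28 0")

```text
clock: 13.55
position: [0.3559, -0.344, 0.1585]
ee_rot: [-0.0, 1.0, -0.003, -0.001]
contact_force: [-0.1, -0.3, -1.0]
width: 0.0854
gripper_force: 0.0
```

```bash
python3 -c "
from h import *
import pickle
for i in range(3): eyes.get_image('wrist')
s,ci=snap('wrist','pics/w6.png'); pickle.dump(ci,open('w6.pkl','wb'));print(s['position'],yaw_now())
im=cv2.imread('pics/w6.png'); cv2.imwrite('pics/w6c.png',cv2.resize(im[0:280,180:460],None,fx=2,fy=2))"
```

```text
[ 0.35995284 -0.3446951   0.15874226] -1.5724078867943132
```

View pics/w6c.png

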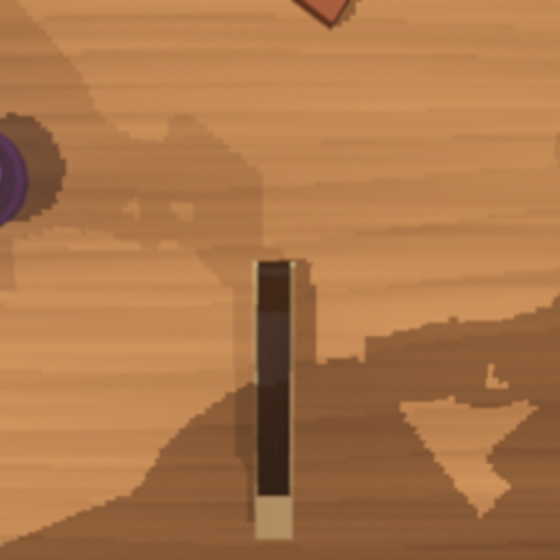

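Plain sharp: nose end at crop (275.5,261), i.e. (317.7,130.5); tail end at crop (274.5,539), i.e. (317.2,269.5).

```bash
python3 -c "
from h import *
import pickle
ci=pickle.load(open('w6.pkl','rb'))
p=px2w('wrist',[(317.7,130.5),(317.2,269.5)],np.array([.012,.012]),ci)[:,:2]
v=p[0]-p[1];L=np.hypot(*v);a=np.arctan2(v[1],v[0]);print(p,L,a)
g=p[0]-.046*v/L
plan([*g,.0055],a-np.pi/2,1)"
```

```text
[[ 0.43014803 -0.34154686]
 [ 0.31983032 -0.34070305]] 0.11032093872625322 -0.007648747573841233
yaw now -1.572 pos [ 0.3602 -0.3446  0.1586] j6 0.67
  0.0239 -0.0035 0.1531 0 0 0.35
```

Call:
servo_tool(series="0.024 -0.0035 0.04 0 0 0.3 0;0.024 -0.0035 0.08 0 0 0.3 0;0.024 -0.0035 0.12 0 0 0.3 0;0.024 -0.0035 0.142 0 0 0.3 0;0.024 -0.0035 0.153 0 0 0.3 0")

```text
clock: 14.25
position: [0.3835, -0.3396, 0.0028]
ee_rot: [-0.002, 1.0, -0.003, -0.001]
contact_force: [0.1, -0.2, 0.0]
width: 0.0853
gripper_force: 0.0
```

Call:
servo_tool(series="0 0 0 0 0 0 0.3;0 0 0 0 0 0 1;0 0 0 0 0 0 1;0 0 0 0 0 0 1;0 0 0 0 0 0 1")

```text
clock: 14.75
position: [0.3838, -0.3416, 0.0064]
ee_rot: [0.001, 1.0, -0.004, 0.001]
contact_force: [-1.5, 1.5, 6.8]
width: 0.0137
gripper_force: 41.0
```

Call:
servo_tool(series="0 0 0 0 0 0 1;0 0 0 0 0 0 1;0 0 -0.04 0 0 0 1;0 0 -0.08 0 0 0 1;0 0 -0.12 0 0 0 1")

```text
clock: 15.25
position: [0.3829, -0.3406, 0.1266]
ee_rot: [-0.0, 1.0, -0.004, -0.0]
contact_force: [0.8, -0.1, -0.7]
width: 0.0133
gripper_force: 39.3
```

```bash
python3 -c "
from h import *
plan([.535,-.395,.185],-0.5975,2)"
```

```text
yaw now -1.579 pos [ 0.3829 -0.3406  0.1266] j6 0.72
  0.0763 0.0266 -0.0292 0 0 -28.11
  0.0547 0.0594 -0.0292 0 0 -28.11
```

Call:
servo_tool(series="0.015 0.005 -0.006 0 0 -5.6 1;0.031 0.011 -0.012 0 0 -11.2 1;0.046 0.016 -0.018 0 0 -16.8 1;0.061 0.021 -0.024 0 0 -22.4 1;0.076 0.027 -0.029 0 0 -28 1")

```text
clock: 15.75
position: [0.4595, -0.3685, 0.1547]
ee_rot: [0.0, 0.971, 0.24, 0.0]
contact_force: [0.2, -1.4, -0.4]
width: 0.0137
gripper_force: 39.3
```

Call:
servo_tool(series="0.014 0.015 -0.007 0 0 -7 1;0.027 0.03 -0.014 0 0 -14 1;0.041 0.045 -0.022 0 0 -21 1;0.055 0.059 -0.029 0 0 -28.2 1;0.055 0.059 -0.029 0 0 -28.2 1")

```text
clock: 16.25
position: [0.5375, -0.3966, 0.1839]
ee_rot: [0.002, 0.884, 0.468, 0.001]
contact_force: [-0.6, -0.1, -1.7]
width: 0.0133
gripper_force: 39.3
```

```bash
python3 -c "
from h import *
import pickle
for i in range(3): eyes.get_image('wrist')
s,ci=snap('wrist','pics/w7.png'); pickle.dump(ci,open('w7.pkl','wb'));print(s['position'],yaw_now())
im=cv2.imread('pics/w7.png'); cv2.imwrite('pics/w7c.png',cv2.resize(im[0:215,230:410],None,fx=2.75,fy=2.75,interpolation=cv2.INTER_CUBIC))"
```

```text
[ 0.53396929 -0.39478474  0.18260628] -0.5993586524311205
```

View pics/w7c.png

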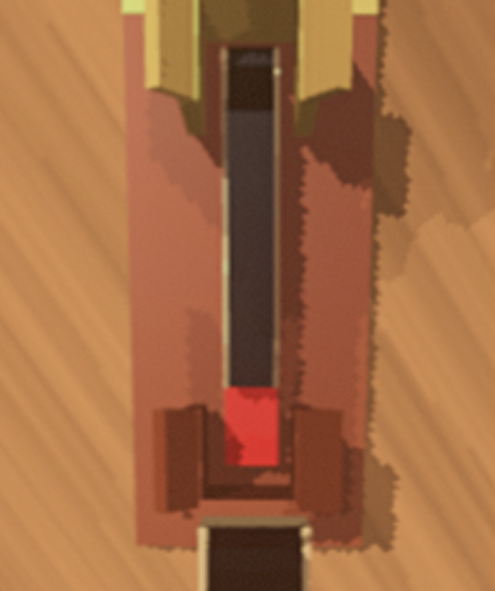

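The red sharp lies flat in the channel, nose towards the brass. I'll measure it and the held one against the base.

```bash
python3 -c "
from h import *
import pickle
ci=pickle.load(open('w7.pkl','rb'))
C=lambda l:[(230+a/2.75,b/2.75) for a,b in l]
f=lambda l,z:px2w('wrist',C(l),np.full(len(l),z),ci)[:,:2]
p=f([(125,15),(138,548),(377,15),(362,548)],.01)
print([np.linalg.norm(p[0]-p[2]),np.linalg.norm(p[1]-p[3])])
m0=(p[0]+p[2])/2;m1=(p[1]+p[3])/2;u=(m0-m1)/np.linalg.norm(m0-m1);c=m1+.08*u;n=np.array([-u[1],u[0]]);yaw=np.arctan2(u[1],u[0])
print('centre',c,'yaw',yaw)
r=f([(252.5,47),(252,466)],.022)-c; print('red nose,tail in mag',r@u,r@n)
s=manip.get_state();h=f([(199,526),(308,526)],s['position'][2]+.006)-c;print('held nose',h@u,h@n,np.linalg.norm(h[0]-h[1]))
t=s['position'][:2]-c;print('tcp in mag',t@u,t@n, s['position'])
plan([*(c+u*.009),s['position'][2]],yaw-np.pi/2,1)"
```

```text
[np.float64(0.06937476368769202), np.float64(0.06948152538443926)]
centre [ 0.58600502 -0.31665301] yaw 0.9699601234117832
red nose,tail in mag [ 0.05694933 -0.05379251] [-0.00049559 -0.00062023]
held nose [-0.04704987 -0.04700649] [ 0.00581883 -0.00874249] 0.014561381861239335
tcp in mag -0.09394655764121401 -0.0010642609252979566 [ 0.53377185 -0.39474773  0.18263245]
yaw now -0.599 pos [ 0.5338 -0.3947  0.1826] j6 -0.14
  0.1029 -0.0009 -0.0000 0 0 0.08
```

Call:
servo_tool(series="0.03 -0.001 0 0 0 0 1;0.06 -0.001 0 0 0 0 1;0.09 -0.001 0 0 0 0 1;0.102 -0.001 0 0 0 0 1;0.102 -0.001 0 0 0 0 1")

```text
clock: 16.95
position: [0.5915, -0.3092, 0.1831]
ee_rot: [-0.0, 0.884, 0.468, -0.0]
contact_force: [0.1, -0.2, -0.9]
width: 0.0135
gripper_force: 39.3
```

Call:
servo_tool(series="0 0 0 0 0 0 1;0 0 0.02 0 0 0 1;0 0 0.04 0 0 0 1;0 0 0.06 0 0 0 1;0 0 0.075 0 0 0 1")

```text
clock: 17.45
position: [0.59, -0.312, 0.1069]
ee_rot: [-0.0, 0.884, 0.467, -0.001]
contact_force: [-0.9, -0.4, -0.8]
width: 0.0135
gripper_force: 39.3
```

Call:
servo_tool(series="0 0 0.015 0 0 0 1;0 0 0.03 0 0 0 1;0 0 0.045 0 0 0 1;0 0 0.06 0 0 0 1;0 0 0.06 0 0 0 1")

```text
clock: 17.95
position: [0.5891, -0.3112, 0.046]
ee_rot: [-0.002, 0.884, 0.467, -0.002]
contact_force: [-0.6, 0.0, 0.6]
width: 0.0138
gripper_force: 39.3
```

Call:
servo_tool(series="0 0 0.003 0 0 0 1;0 0 0.006 0 0 0 1;0 0 0.006 0 0 0 1;0 0 0.006 0 0 0 1;0 0 0.006 0 0 0 1")

```text
clock: 18.45
position: [0.592, -0.3107, 0.0428]
ee_rot: [0.0, 0.884, 0.468, 0.0]
contact_force: [0.2, 0.0, -0.3]
width: 0.0132
gripper_force: 39.3
```

Call:
servo_tool(series="0 0 0.001 0 0 0 1;0 0 0.002 0 0 0 1;0 0 0.002 0 0 0 1;0 0 0.002 0 0 0 1;0 0 0.002 0 0 0 1")

```text
clock: 18.95
position: [0.5919, -0.3105, 0.0405]
ee_rot: [0.0, 0.884, 0.468, 0.0]
contact_force: [0.1, 0.7, 1.9]
width: 0.0137
gripper_force: 39.5
```

Contact is beginning. Release and rise, then head for the loupe.

Call:
servo_tool(series="0 0 0 0 0 0 0.7;0 0 0 0 0 0 0.5;0 0 0 0 0 0 0.5;0 0 0 0 0 0 0.5;0 0 -0.01 0 0 0 0.5")

```text
clock: 19.45
position: [0.5906, -0.3099, 0.0491]
ee_rot: [-0.002, 0.884, 0.467, -0.001]
contact_force: [-0.5, -0.1, -0.6]
width: 0.0428
gripper_force: 0.0
```

Call:
servo_tool(series="0 0 -0.03 0 0 0 0.5;0 0 -0.06 0 0 0 0.5;0 0 -0.09 0 0 0 0;0 0 -0.12 0 0 0 0;0 0 -0.13 0 0 0 0")

```text
clock: 19.95
position: [0.5934, -0.3116, 0.1849]
ee_rot: [0.003, 0.884, 0.468, 0.002]
contact_force: [-0.2, -0.2, 0.2]
width: 0.0835
gripper_force: 0.0
```

```bash
python3 -c "
from h import *
import pickle
u=np.array([np.cos(.972),np.sin(.972)])
plan([.38,-.14,.18],-1.57,2)"
```

```text
yaw now -0.598 pos [ 0.5934 -0.3116  0.1849] j6 0.01
  0.0109 -0.1365 0.0025 0 0 27.85
  -0.0541 -0.1257 0.0025 0 0 27.85
```

```bash
python3 -c "
from h import *
plan([.446,-.19,.17],0,1)"
```

```text
yaw now -0.598 pos [ 0.5934 -0.3116  0.1849] j6 0.01
  0.0176 -0.1902 0.0149 0 0 -34.25
```

Call:
servo_tool(series="0.004 -0.04 0.003 0 0 -7 0;0.008 -0.08 0.006 0 0 -14 0;0.012 -0.12 0.009 0 0 -21 0;0.016 -0.16 0.012 0 0 -28 0;0.018 -0.19 0.015 0 0 -34.3 0")

```text
clock: 20.45
position: [0.442, -0.1866, 0.1645]
ee_rot: [-0.001, 0.705, 0.709, -0.0]
contact_force: [-0.4, 0.8, -0.1]
width: 0.0855
gripper_force: 0.0
```

```bash
python3 -c "
from h import *
import pickle
for i in range(4): eyes.get_image('wrist')
s,ci=snap('wrist','pics/w8.png'); pickle.dump(ci,open('w8.pkl','wb'));print(s['position'],yaw_now())"
```

```text
[ 0.44457774 -0.18852754  0.16531522] 0.0001302412687715059
```

View pics/w8.png

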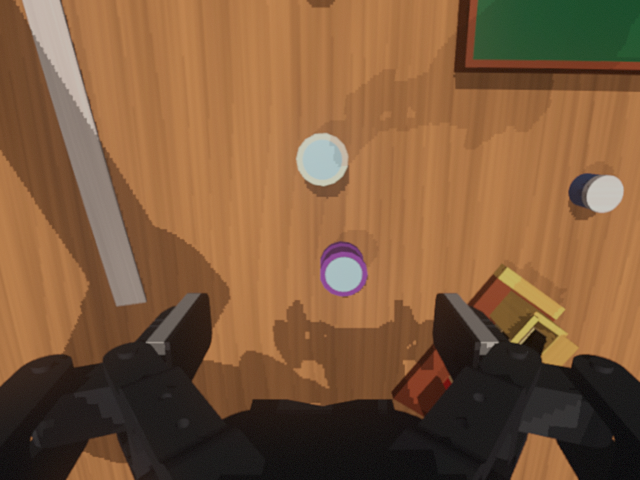

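The loupe top is centred at (322.5,159), the purple decoy at (344,272), and the green tray's near corner at (457,72).

```bash
python3 -c "
from h import *
import pickle
ci=pickle.load(open('w8.pkl','rb'))
f=lambda l,z:px2w('wrist',l,np.full(len(l),z),ci)[:,:2]
l=f([(322.5,159),(296.5,159),(348.5,159)],.03);print(l,np.linalg.norm(l[1]-l[2])); print('purple',f([(344,274)],.03))
t=f([(457,72),(638,75)],.024);print('tray corner',t)
plan([*l[0],.013],0.,1)"
```

```text
[[ 0.44534356 -0.13880382]
 [ 0.42632174 -0.13882303]
 [ 0.46436508 -0.13876853]] 0.03804338600516883
purple [[ 0.46257729 -0.22839251]]
tray corner [[ 0.54077306 -0.0779633 ]
 [ 0.67357495 -0.07772857]]
yaw now 0.000 pos [ 0.4455 -0.1892  0.1655] j6 -0.55
  0.0504 -0.0002 0.1525 0 0 0.01
```

Call:
servo_tool(series="0.05 0 0.02 0 0 0 0;0.05 0 0.07 0 0 0 0;0.05 0 0.115 0 0 0 0;0.05 0 0.145 0 0 0 0;0.05 0 0.158 0 0 0 0")

```text
clock: 21.2
position: [0.4443, -0.1386, 0.0041]
ee_rot: [-0.002, 0.707, 0.707, -0.001]
contact_force: [-0.5, -0.3, 0.3]
width: 0.0852
gripper_force: 0.0
```

Call:
servo_tool(series="0 0 0 0 0 0 0.3;0 0 0 0 0 0 1;0 0 0 0 0 0 1;0 0 0 0 0 0 1;0 0 0 0 0 0 1")

```text
clock: 21.7
position: [0.4461, -0.1395, 0.0085]
ee_rot: [0.002, 0.707, 0.707, 0.001]
contact_force: [0.8, -0.9, 4.9]
width: 0.0368
gripper_force: 40.1
```

Call:
servo_tool(series="0 0 0 0 0 0 1;0 0 -0.02 0 0 0 1;0 0 -0.05 0 0 0 1;0 0 -0.08 0 0 0 1;0 0 -0.10 0 0 0 1")

```text
clock: 22.2
position: [0.445, -0.1388, 0.1092]
ee_rot: [0.001, 0.707, 0.707, 0.0]
contact_force: [0.1, 0.8, -0.7]
width: 0.0368
gripper_force: 40.2
```

```bash
python3 -c "
from h import *
plan([.611,-.003,.107],0,1)"
```

```text
yaw now 0.001 pos [ 0.445  -0.1388  0.1092] j6 -0.45
  0.1357 0.1661 0.0022 0 0 0.05
```

Call:
servo_tool(series="0.027 0.033 0 0 0 0 1;0.054 0.066 0 0 0 0 1;0.081 0.1 0 0 0 0 1;0.11 0.134 0 0 0 0 1;0.136 0.166 0 0 0 0 1")

```text
clock: 22.7
position: [0.6114, -0.001, 0.1072]
ee_rot: [-0.0, 0.707, 0.708, -0.0]
contact_force: [0.8, -0.6, -0.3]
width: 0.0365
gripper_force: 40.3
```

Call:
servo_tool(series="0 0 0.015 0 0 0 1;0 0 0.045 0 0 0 1;0 0 0.07 0 0 0 1;0 0 0.085 0 0 0 1;0 0 0.088 0 0 0 1")

```text
clock: 23.2
position: [0.6083, -0.0022, 0.017]
ee_rot: [-0.002, 0.707, 0.707, -0.002]
contact_force: [-0.7, -0.7, -0.3]
width: 0.0366
gripper_force: 40.4
```

Call:
servo_tool(series="0 0 0.001 0 0 0 1;0 0 0.002 0 0 0 1;0 0 0.003 0 0 0 1;0 0 0.003 0 0 0 1;0 0 0.003 0 0 0 1")

```text
clock: 23.7
position: [0.6109, -0.0027, 0.0169]
ee_rot: [0.0, 0.707, 0.707, 0.0]
contact_force: [0.7, 0.3, -0.6]
width: 0.0367
gripper_force: 40.4
```

Call:
servo_tool(series="0 0 0.001 0 0 0 1;0 0 0.002 0 0 0 1;0 0 0.002 0 0 0 1;0 0 0.002 0 0 0 1;0 0 0.002 0 0 0 1")

```text
clock: 24.2
position: [0.611, -0.0026, 0.0165]
ee_rot: [0.001, 0.707, 0.707, 0.001]
contact_force: [-3.1, 0.4, 10.9]
width: 0.0367
gripper_force: 41.5
```

Contact. Release, rise and step back for a check.

Call:
servo_tool(series="0 0 -0.001 0 0 0 0.5;0 0 -0.001 0 0 0 0.4;0 0 -0.001 0 0 0 0.3;0 0 -0.001 0 0 0 0.3;0 0 -0.004 0 0 0 0.3")

```text
clock: 24.7
position: [0.6101, -0.0025, 0.0177]
ee_rot: [-0.001, 0.707, 0.707, -0.0]
contact_force: [0.3, 0.0, 0.1]
width: 0.0602
gripper_force: 0.0
```

Call:
servo_tool(series="0 0 -0.03 0 0 0 0.3;0 0 -0.08 0 0 0 0;0 0 -0.13 0 0 0 0;0 0 -0.17 0 0 0 0;0 0 -0.20 0 0 0 0")

```text
clock: 25.2
position: [0.6114, -0.0026, 0.2219]
ee_rot: [0.002, 0.707, 0.707, 0.001]
contact_force: [0.7, -0.1, -0.0]
width: 0.0855
gripper_force: 0.0
```

Call:
servo_tool(series="-0.01 -0.04 -0.02 0 0 0 0;-0.02 -0.08 -0.04 0 0 0 0;-0.03 -0.12 -0.06 0 0 0 0;-0.03 -0.16 -0.08 0 0 0 0;-0.03 -0.2 -0.08 0 0 0 0")

```text
clock: 25.7
position: [0.4104, -0.0333, 0.3009]
ee_rot: [0.002, 0.707, 0.707, 0.001]
contact_force: [0.0, -0.5, 0.6]
width: 0.0854
gripper_force: 0.0
```

```bash
python3 -c "
from h import *
snap('scene','pics/s9.png'); snap('side','pics/d9.png')
a=cv2.imread('pics/s9.png');b=cv2.imread('pics/d9.png')
z=lambda im,x,y,w,h,k:cv2.resize(im[y:y+h,x:x+w],None,fx=k,fy=k,interpolation=cv2.INTER_CUBIC)
c=np.hstack([z(b,310,200,130,240,2.5),z(a,110,140,180,240,2.5)])
cv2.imwrite('pics/f.png',c);print(c.shape)"
```

```text
(600, 775, 3)
```

View pics/f.png

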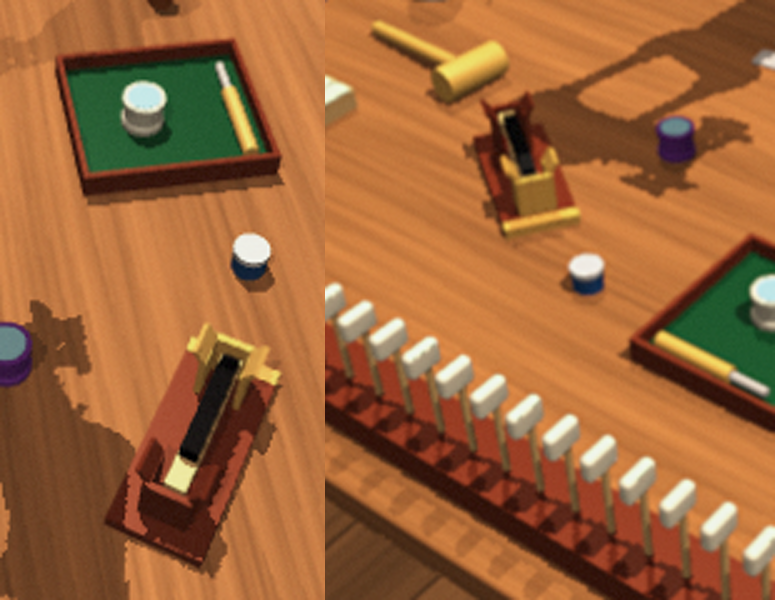

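The loupe stands in the green tray and the pale-tailed sharp lies in the magazine with its nose to the brass end. A quick numeric check of the upper sharp before handing in.

```bash
python3 -c "
from h import *
c=np.array([.586,-.3166]);u=np.array([np.cos(.972),np.sin(.972)]);n=np.array([-u[1],u[0]])
C=lambda l:[(310+a/2.5,200+b/2.5) for a,b in l]
f=lambda l,z:px2w('side',C(l),np.full(len(l),z))[:,:2]-c
for r in (f([(163,485),(190,494)],.046),f([(181,457),(199,463),(226,357),(243,363)],.058)): print(r@u,r@n)"
```

```text
[-0.05814213 -0.05630108] [ 0.00455681 -0.01359246]
[-0.04056455 -0.03941432  0.04383006  0.04445046] [ 2.52497434e-04 -1.18545961e-02 -3.41560568e-05 -1.23206005e-02]
```

```bash
python3 -c "
from rig import manip
print(manip.sign_off())"
```

```text
the job is handed in; nothing more can be done
None
```

All four pieces are placed and the job is handed in at about 26 s; by the camera images both sharps, the wippen and the loupe are where asked, but the interface returned no verdict.

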